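# Hang the meter mounting plates on the carriage and send it home

### The job

Hang the two steel mounting plates from the slotted rack by their eyes on the carriage's pegs, the long plate on the high peg and the short plate on the low peg, and push each one along its peg until it is right back against the upright. Only when both hang there, push the loaded carriage along its rails fully home to the end stop on the robot's right, leaving both plates hanging straight and still. Do not disturb the meters, the blue coupling or the jar.

Things in the scene. Friction and masses are not known exactly. Their poses are not given: they have to be found in the camera images.
- long_plate: the longer of two look-alikes: galvanised steel plate, 180 mm long, 8 mm thick, on end in a rack slot. Lower body 60 mm wide; top 80 mm a 50 mm wide tab with a through eye of 25 mm diameter, centred 45 mm below the top edge, 135 mm above the bottom edge. Origin: middle of the bottom edge; x through the thickness (eye axis), y across the width, z to the top. About 215 g
- short_plate: the shorter: galvanised steel plate, 130 mm long, 8 mm thick, on end in a rack slot. Lower body 60 mm wide; top 80 mm a 50 mm wide tab with a through eye of 25 mm diameter, centred 45 mm below the top edge, 85 mm above the bottom edge. Origin: middle of the bottom edge; x through the thickness (eye axis), y across the width, z to the top. About 155 g
- long_eye (a point): centre of the long plate's eye, at mid-thickness; axes as its plate
- short_eye (a point): centre of the short plate's eye, at mid-thickness; axes as its plate
- slot_rack: grey plastic block, fixed, 70 mm (x) by 200 mm (y) by 50 mm high; origin under its centre. Two slots 9.5 mm (x) by 63 mm (y), 40 mm deep (slot floor 10 mm above the bench), centred 50 mm either side of the origin along y; either plate may be in either slot
- stand: fixed galvanised bed of the hanging stand, 150 mm (x, -105 to +45 mm) by 414 mm (y) by 30 mm high, two rails along y, a 64 mm high dark stop block at each end; origin under the uprights' front faces at mid-length; -x is the peg side, towards the robot
- high_peg (a point): root of the high peg: its axis at the upright's front face, 215 mm above the bench. Peg level, 80 mm along -x of this frame (to the robot), 10 mm diameter, last 4 mm a 14 mm head. A hanging eye's centre is about 7 mm below the axis; plate right back: 4 mm in front of this point. Upright 50 mm wide, 10 mm thick, top at 255 mm
- low_peg (a point): root of the low peg, the same in every way but 155 mm above the bench and 140 mm further along +y; its upright's top is 195 mm above the bench. On either peg, a plate pushed above the peg only tips; pushed on both sides of the peg at or below its height, it slides back
- push_post (a point): top of the far face (+y face) of the steel push post at the +y end (robot's left) of the carriage, a bar 24 mm (x) by 12 mm (y) rising from 56 to 186 mm above the bench, 54 mm further along +y than the low peg; push its +y face towards -y to send the carriage home
- carriage (a joint): travel of the carriage along the rails, m: 0 = fully home at the end stop on the -y side (robot's right), growing as it stands out towards +y (robot's left), 0.15 at most; stays where it is left (about 3 N of friction)
- meter_left: bystander: white meter with clear cover and blue outlet, 120 by 90 by 60 mm high; origin under its centre; leave alone
- meter_right: bystander: another such meter; leave alone
- coupling: bystander: blue plastic coupling, 52 mm diameter, 62 mm high, upright; leave alone
- screw_jar: bystander: clear jar with white cap, 64 mm diameter, 85 mm high; leave alone

How it is judged:
On the way, in this order (a step that is already met when the one before it is completed fails the run):
1. both plates hang by their eyes, the long one on the high peg and the short one on the low peg, right back against the uprights and let go, while the carriage is still out (x of long_eye in the frame of high_peg between -0.012 and 0.004 m and y of long_eye in the frame of high_peg between -0.01 and 0.01 m and z of long_eye in the frame of high_peg between -0.013 and 0.002 m and angle between each of long_plate, short_plate's own z axis and vertical below 0.26 rad and x of short_eye in the frame of low_peg between -0.012 and 0.004 m and y of short_eye in the frame of low_peg between -0.01 and 0.01 m and z of short_eye in the frame of low_peg between -0.013 and 0.002 m and contact force between each of long_plate, short_plate and the fingers below 0.1 N and value of joint carriage above 0.03 m), for 0.2 s.
2. the loaded carriage is pushed home (x of long_eye in the frame of high_peg between -0.012 and 0.004 m and y of long_eye in the frame of high_peg between -0.01 and 0.01 m and z of long_eye in the frame of high_peg between -0.013 and 0.002 m and angle between each of long_plate, short_plate's own z axis and vertical below 0.26 rad and x of short_eye in the frame of low_peg between -0.012 and 0.004 m and y of short_eye in the frame of low_peg between -0.01 and 0.01 m and z of short_eye in the frame of low_peg between -0.013 and 0.002 m and value of joint carriage below 0.006 m), for 0.2 s.
At the end, for the whole second after the job is handed in: Long plate hangs by its eye on the high peg, short on the low: each eye centre within 12 mm of the upright along the peg, 10 mm sideways, 13 mm below to 2 mm above the axis, plate within 15 degrees of upright, below 100 mm/s, let go; carriage within 6 mm of its end stop (all of step 2 and contact force between each of long_plate, short_plate and the fingers below 0.1 N and linear speed of each of long_plate, short_plate below 0.1 m/s); the robot touches nothing.
It fails at once if a bystander (meter, coupling or jar) was moved more than 30 mm (distance of any of meter_left, meter_right, coupling, screw_jar from where it was at the start of the episode above 0.03 m).
It also fails if it takes over 72 s, if anything falls off the work surface, if the arm or the gripper's body presses on something with over 40 N, if the wrist force passes 120 N, or if a joint passes its speed limit or range.

### The arm

A 7-joint arm with a two-finger parallel gripper is mounted at the origin on the work surface. World frame = base frame: x ahead of the robot, y to its left, z up, the work surface at z = 0. Lengths are in m, angles in rad, forces in N, time in s.
With the tool pointing down it reaches from about 0.4 to 0.85 m from the base axis. Payload 6.9 kg.
Tool frame: the origin (TCP) lies midway between the tips of the shut fingers; the grasp point (between the pads) lies behind it (ctrl.pinch_z is the z of the grasp point in the tool frame, in m); z points along the fingers, y is the line along which they close (so a half turn about z gives the same grasp; the last joint's range is limited). The gripper opens to 85 mm and grips with 20 to 120 N. Pads are 22 mm wide; open, the fingers measure 114 mm over their backs; the gripper's body (76 mm by 85 mm) begins 54 mm behind the grasp point. The pads swing forward as they close: fully open they stand 13 mm farther back than shut.
Start: joints at [-1.054, 0.507, -0.238, 1.5, 0.126, 1.149, -0.155], TCP at [0.25, 0.573, 0.231] pointing down, gripper open.
Joint ranges: [-3.08, 3.08], [-0.24, 2.05], [-1.43, 1.35], [0, 2.5], [-1.52, 4.66], [0.17, 1.96], [-2.89, 2.89]. Speed limits (rad/s): [2.39, 2.39, 3.14, 3.14, 3.14, 3.14, 3.14].

### API

Orientations are given as a unit quaternion [w, x, y, z].
In Python, from station import ctrl, get_state, vision, ticket, models gives the robot as it stands. Calls block until the motion is done:
- ctrl.movep(position, orientation): joint-space move of the TCP to a pose.
- ctrl.movel(position, frame=None, max_speed=0.15): straight line of the TCP; frame=None keeps the orientation; max_speed is the mean speed in m/s.
- ctrl.set_joints(angles): joint-space move.
- ctrl.ungrasp() and ctrl.close_gripper(force=None): open the fingers fully, or close them until they stop; force is the grip in N (None keeps the last).
- ctrl.pause(seconds).
- ctrl.ik(position, orientation): joint angles nearest the present ones, or None.
- get_state(): the state.
- vision.grab_frame(name): name is "scene" or "top" or "wrist"; returns (picture, depth): 400x640x3 uint8, blue, green, red; 400x640 float32, m along the optical axis (not along the pixel's ray), 0 where there is no reading.
- vision.camera_info(name): a dict with "mtx" (3x3 intrinsics, pixels), "R" (3x3) and "t" (3): a world point X has camera coordinates R X + t; the wrist camera has in their place "hand_eye" (4x4, takes a point from camera to tool coordinates, whose origin is the TCP and whose axes are the flange's). Camera axes: x right, y down, z forward; pixel columns grow to the right and rows downward; lengths in m; the calibration is good to about 2 mm. A picture is of the moment at which its call begins: read the wrist's pose just before it. camera_info takes no time and is no camera call.
A pose or a line that the arm cannot do raises ctrl.Unreachable and nothing moves.
- ticket.close_job(): hands the job in; it is judged then, once.
Trained networks look in the newest picture that a camera, given by its name, has taken for a name from the list of things; names that differ only in an ending like _2 or _b are one class to them, and where a whole thing is asked for, a point or a joint stands for the part that bears it (a point fixed in the world has none). Each returns a list of dicts, best first, with "p" (0 to 1); they miss things now and then, are a little off and sometimes report something else, mostly with a low value. They report only what shows in the picture. A call takes as long as a camera call.
- models.recognise(camera, target): "point" ([column, row] in pixels, amid what is visible of it).
- models.masks_of(camera, target): "mask" (400x640 bool, what is visible of it) and "point" ([column, row] in pixels, amid what is visible of it).
The state is a dict: "time": time; "qpos": joint angles; "qd": joint speeds; "tau": joint torques, N m; "tcp_pos": TCP position; "eef_rot": TCP orientation; "contact_force": force on the tool from outside, world axes, zero at the start; "wrist_torque": the same for the moment, N m; "width": finger opening in m; "gripper_force": force on a finger pad.
Only numpy, scipy, OpenCV 4.12 (cv2) and the standard library are available. Lean on these libraries where they do the work, as an engineer would, in place of code of your own. Each camera call takes 0.05 s, during which the arm holds its last target. There are 200 camera calls.

## Working session

There is one attempt and no reset: what is moved stays moved. The work goes in short steps, each a Python script; the robot and the scene stay as the last script left them, time stands still between calls to the robot, and variables do not carry over. Pictures are saved under pics/ and viewed, at most 12 in all, crops included, and the job is handed in when it is done.

```bash
ls; mkdir -p pics; python3 - <<'E'
from station import ctrl,get_state,vision,models
import cv2,numpy as np
s=get_state();print(s['time'],s['tcp_pos'],s['eef_rot'],s['width'],ctrl.pinch_z)
for n in ('scene','top'):
    p,d=vision.grab_frame(n);cv2.imwrite(f'pics/{n}0.png',p);np.savez(f'{n}0.npz',p=p,d=d)
    i=vision.camera_info(n);print(n,i['mtx'],-np.array(i['R']).T@i['t'])
    K=np.array(i['mtx']);R=np.array(i['R']);t=np.array(i['t'])
    for o in ['long_plate','short_plate','slot_rack','stand','high_peg','low_peg','push_post','carriage','meter_left','coupling','screw_jar']:
        for r in models.masks_of(n,o)[:2]:
            m=r['mask']&(d>0); u,v=r['point']
            ys,xs=np.nonzero(m);z=d[m]
            P=(np.c_[(xs-K[0,2])/K[0,0]*z,(ys-K[1,2])/K[1,1]*z,z]-t)@R
            if len(P):print(n,o,round(r['p'],2),np.round([u,v]),len(P),'lo',np.percentile(P,3,0).round(3),'med',np.median(P,0).round(3),'hi',np.percentile(P,97,0).round(3))
print(vision.camera_info('wrist')['hand_eye'])
E
```

```text
pics
0.0 [0.24946743 0.57250171 0.23042189] [-1.46910964e-04  2.03951752e-01  9.78980531e-01 -8.83197402e-04] 0.085529491322294 -0.0187
scene [[361.19507387   0.         323.07660632]
 [  0.         361.19507387 197.90261602]
 [  0.           0.           1.        ]] [1.28164588 0.23336053 0.79403236]
scene long_plate 0.67 [378. 193.] 713 lo [0.266 0.056 0.001] med [0.449 0.083 0.115] hi [0.453 0.11  0.189]
scene short_plate 0.85 [348. 197.] 386 lo [ 0.447 -0.041  0.051] med [ 0.454 -0.016  0.098] hi [0.458 0.008 0.14 ]
scene slot_rack 0.71 [469. 286.] 497 lo [0.59  0.345 0.005] med [0.62  0.364 0.053] hi [0.632 0.387 0.064]
scene slot_rack 0.62 [363. 214.] 1250 lo [ 0.419 -0.059  0.004] med [0.478 0.047 0.048] hi [0.488 0.132 0.053]
scene stand 0.97 [312. 242.] 7823 lo [ 0.566 -0.251  0.008] med [ 0.672 -0.042  0.049] hi [0.712 0.144 0.224]
scene high_peg 0.65 [321. 242.] 3802 lo [ 0.612 -0.112  0.042] med [ 0.674 -0.007  0.085] hi [0.707 0.105 0.244]
scene low_peg 0.94 [322. 243.] 3760 lo [ 0.603 -0.111  0.046] med [ 0.674 -0.006  0.089] hi [0.707 0.105 0.243]
scene push_post 0.61
[... 2027 characters left out ...]
]
top meter_left 0.86 [196. 230.] 1238 lo [0.422 0.282 0.005] med [0.475 0.34  0.059] hi [0.534 0.408 0.064]
top coupling 0.62 [191. 188.] 252 lo [0.587 0.341 0.013] med [0.607 0.357 0.061] hi [0.629 0.383 0.067]
top screw_jar 0.66 [431. 207.] 446 lo [ 0.509 -0.458  0.001] med [ 0.536 -0.407  0.083] hi [ 0.565 -0.386  0.089]
top screw_jar 0.25 [195. 188.] 241 lo [0.587 0.34  0.008] med [0.607 0.355 0.061] hi [0.629 0.379 0.067]
[[-4.48365333e-04 -9.62796196e-01 -2.70228208e-01  6.77558321e-02]
 [ 9.99999897e-01 -4.52209443e-04 -4.80325713e-05 -5.96345142e-04]
 [-7.59541706e-05 -2.70228202e-01  9.62796299e-01 -1.42465787e-01]
 [ 0.00000000e+00  0.00000000e+00  0.00000000e+00  1.00000000e+00]]
```

View pics/scene0.png

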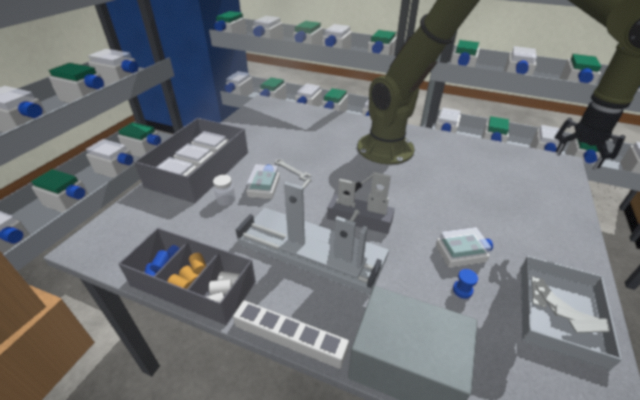

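View pics/top0.png

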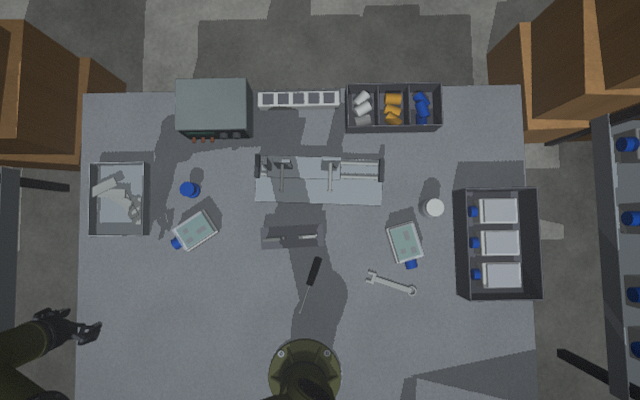

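The overview shows the rack at about (290,235) in the top view, with the long plate in its left (+y) slot and the short plate in the right. The stand is at about (318,180), with two pegs and the post near (265,165). Next I'll get precise geometry from the depth data.

```bash
cat > h.py <<'E'
import numpy as np,cv2
from station import ctrl,get_state,vision,models,ticket
from scipy.spatial.transform import Rotation as Ro
def quat(yaw,tilt=0):  # tool down; tool y along world (-sin yaw.. ) : closing line at angle yaw from world y
    r=Ro.from_euler('z',yaw)*Ro.from_matrix(np.array([[-1,0,0],[0,1,0],[0,0,-1.]]))
    q=r.as_quat();return q[[3,0,1,2]]
def cloud(d,K,R,t):
    v,u=np.mgrid[:400,:640];z=d
    P=np.stack([(u-K[0,2])/K[0,0]*z,(v-K[1,2])/K[1,1]*z,z],-1)
    return (P-np.array(t))@np.array(R)
def fixed(n):
    i=vision.camera_info(n);p,d=vision.grab_frame(n);return p,d,cloud(d,np.array(i['mtx']),i['R'],i['t'])
def wrist():
    i=vision.camera_info('wrist');s=get_state();p,d=vision.grab_frame('wrist')
    q=np.array(s['eef_rot']);T=np.eye(4);T[:3,:3]=Ro.from_quat(q[[1,2,3,0]]).as_matrix();T[:3,3]=s['tcp_pos']
    C=np.linalg.inv(T@np.array(i['hand_eye']));return p,d,cloud(d,np.array(i['mtx']),C[:3,:3],C[:3,3])
E
python3 - <<'E'
from h import *
for n in('top','scene'):
    i=vision.camera_info(n);f=np.load(n+'0.npz');d=f['d'];P=cloud(d,np.array(i['mtx']),i['R'],i['t'])
    sel=(d>0)&(P[...,0]>.53)&(P[...,0]<.76)&(P[...,1]>-.29)&(P[...,1]<.18)
    def rep(l,m):
        Q=P[m];
        if len(Q)<4:print(n,l,len(Q));return
        print(n,l,len(Q),np.percentile(Q,[2,50,98],0).round(4).tolist(), cv2.minAreaRect(Q[:,:2].astype(np.float32)))
    Z=P[...,2];X=P[...,0];Y=P[...,1]
    rep('bed',sel&(Z>.02)&(Z<.07));rep('hiup',sel&(Z>.235));rep('pegH',sel&(Z>.205)&(Z<.235)&(X<.66))
    rep('lowup',sel&(Z>.188)&(Z<.2));rep('pegL',sel&(Z>.135)&(Z<.172)&(X<.665)&(Y>-.02))
    rep('post',sel&(Z>.1)&(Y>.08));rep('postTop',sel&(Z>.178)&(Y>.085))
    s2=(d>0)&(X>.4)&(X<.52)&(Y>-.09)&(Y<.15)
    rep('rack',s2&(Z>.03)&(Z<.06));rep('pl_long',s2&(Z>.07)&(Y>.03));rep('pl_short',s2&(Z>.07)&(Y<.03))
    p=f['p'];c=p[130:260,240:400] if n=='top' else p[140:300,220:420]
    cv2.imwrite(f'pics/c_{n}.png',cv2.resize(c,None,fx=4 if n=='top' else 3.7,fy=4 if n=='top' else 3.7,interpolation=cv2.INTER_CUBIC))
E
```

```text
top bed 5239 [[0.5579, -0.257, 0.0259], [0.6272, -0.0596, 0.0321], [0.705, 0.1407, 0.0649]] ((0.6324464082717896, -0.05808533728122711), (0.4150848686695099, 0.1504702866077423), 87.4364242553711)
top hiup 91 [[0.6597, -0.1137, 0.2363], [0.6646, -0.0896, 0.2553], [0.6709, -0.0656, 0.2588]] ((0.6656264066696167, -0.089739128947258), (0.048462819308042526, 0.010551447980105877), 87.5185775756836)
top pegH 105 [[0.582, -0.1041, 0.2143], [0.6184, -0.0876, 0.2199], [0.6593, -0.0815, 0.2241]] ((0.6222850680351257, -0.08960124850273132), (0.023736290633678436, 0.08181698620319366), 76.91828918457031)
top lowup 77 [[0.6608, -0.0904, 0.1884], [0.6719, 0.0524, 0.1949], [0.6806, 0.1002, 0.1991]] ((0.6728931069374084, 0.00027533620595932007), (0.20244835317134857, 0.01733904331922531), 87.71729278564453)
top pegL 98 [[0.5894, 0.0472, 0.1453], [0.6279, 0.0529, 0.1597], [0.6638, 0.0995, 0.1646]] ((0.6265820860862732, 0.07474660128355026), (0.05524669960141182, 0.07477564364671707), 89.9603042602539)
top post 81 [[0.6633, 0.0911, 0.1019], [0.6716, 0.0937, 0.1766], [0.6858, 0.1024, 0.1896]] ((0.6743
[... 2260 characters left out ...]
91015338898), (0.011858741752803326, 0.023657282814383507), 85.29615783691406)
scene rack 1006 [[0.4158, -0.063, 0.0316], [0.467, 0.0387, 0.0497], [0.4878, 0.1314, 0.0582]] ((0.44956910610198975, 0.032795414328575134), (0.07598218321800232, 0.20124711096286774), 2.3985748291015625)
scene pl_long 594 [[0.4428, 0.0564, 0.0721], [0.4495, 0.0834, 0.1289], [0.4537, 0.1105, 0.1903]] ((0.4462685286998749, 0.08291912823915482), (0.016236934810876846, 0.059954460710287094), 1.8966323137283325)
scene pl_short 295 [[0.4468, -0.0404, 0.0716], [0.4542, -0.0159, 0.1127], [0.4578, 0.008, 0.1412]] ((0.45192810893058777, -0.016740743070840836), (0.013464909978210926, 0.05068700760602951), 2.9476726055145264)
```

View pics/c_scene.png

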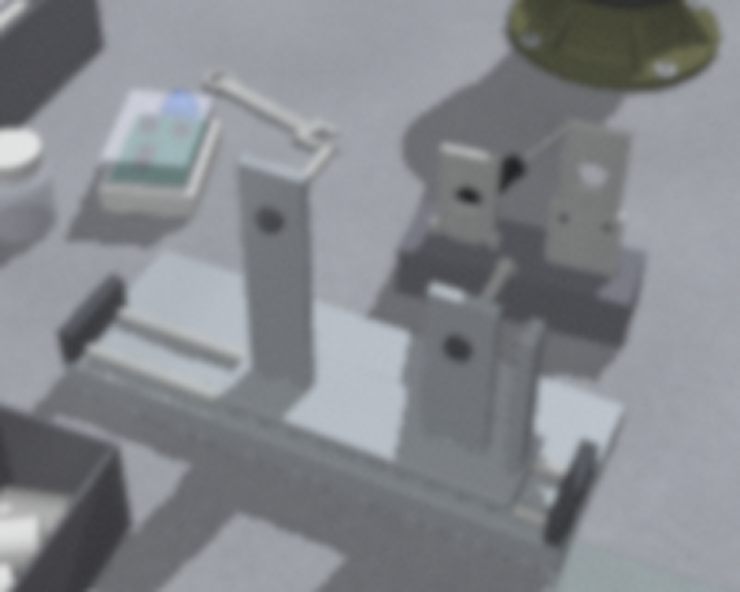

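View pics/c_top.png

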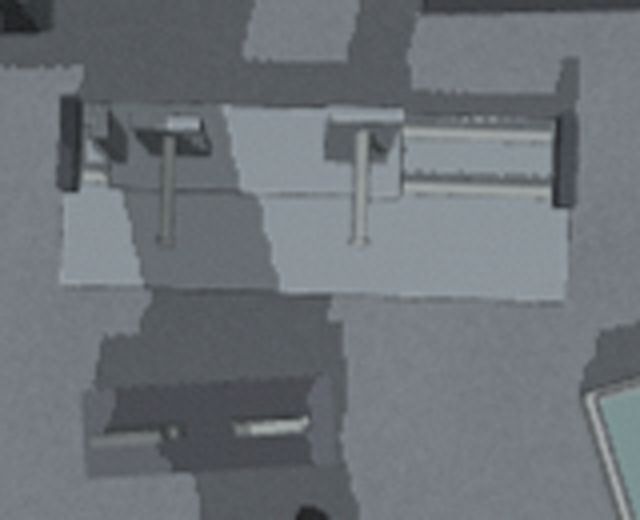

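Both views agree. The long plate is in the +y slot and the short plate in the -y slot, with the rack yawed about +2.8° and the stand about -2.6°. The post is level with the uprights, left of the low peg. I'll move in for a closer wrist-camera look.

```bash
python3 - <<'E'
from h import *
def go(pos,yaw):
    ctrl.movep(pos,quat(yaw));s=get_state();print(s['time'],s['tcp_pos'].round(4),s['qpos'].round(2))
go([.60,-.02,.36],-.045)
p,d,P=wrist();cv2.imwrite('pics/w1.png',p);np.savez('w1.npz',p=p,d=d,P=P)
go([.44,.03,.33],.048)
p,d,P2=wrist();cv2.imwrite('pics/w2.png',p);np.savez('w2.npz',p=p,d=d,P=P2)
def rep(l,P,m):
    Q=P[m]
    if len(Q)<8:print(l,len(Q));return
    print(l,len(Q),np.percentile(Q,[2,50,98],0).round(4).tolist(),np.round(np.hstack([*cv2.minAreaRect(Q[:,:2].astype(np.float32))[:2]]),4),round(cv2.minAreaRect(Q[:,:2].astype(np.float32))[2],2))
    return Q
X,Y,Z=np.moveaxis(P,-1,0)
rep('hiup',P,(X>.63)&(abs(Z-.255)<.006)&(abs(Y+.09)<.06))
rep('loup',P,(X>.63)&(abs(Z-.195)<.006)&(abs(Y-.05)<.035))
rep('post',P,(X>.64)&(abs(Z-.186)<.005)&(Y>.08)&(Y<.13))
for l,z,y in(('pegH',.215,-.09),('pegL',.155,.05)):
    Q=rep(l,P,(X>.56)&(X<.65)&(abs(Z-z)<.012)&(abs(Y-y)<.025))
    if Q is not None:print('line',np.polyfit(Q[:,0],Q[:,1],1), [np.median(Q[(Q[:,0]>a)&(Q[:,0]<a+.02)],0).round(4) for a in(.58,.6,.62)])
X,Y,Z=np.moveaxis(P2,-1,0)
rep('long',P2,(abs(X-.45)<.03)&(abs(Z-.19)<.006)&(abs(Y-.08)<.05))
rep('short',P2,(abs(X-.45)<.03)&(abs(Z-.14)<.006)&(abs(Y+.02)<.045))
cv2.imwrite('pics/w12.png',np.hstack([cv2.resize(cv2.imread(f'pics/w{k}.png'),(400,250)) for k in(1,2)]))
E
```

```text
3.6833 [ 0.6    -0.0188  0.3598] [-0.01  0.4   0.    1.33 -0.    1.42  1.52]
4.45 [0.4404 0.0302 0.3306] [-0.09  0.14 -0.04  1.77  0.01  1.23  1.49]
hiup 586 [[0.6582, -0.1035, 0.2494], [0.6624, -0.0842, 0.2547], [0.6684, -0.065, 0.256]] [ 0.6635 -0.0852  0.0411  0.0105] 87.15
loup 504 [[0.6652, 0.0258, 0.1894], [0.6699, 0.0493, 0.1948], [0.6761, 0.0736, 0.1962]] [0.6708 0.05   0.0502 0.0108] 87.63
post 224 [[0.6616, 0.0917, 0.1818], [0.6713, 0.0968, 0.1857], [0.682, 0.1033, 0.1871]] [0.6724 0.0974 0.0121 0.0221] 87.84
pegH 805 [[0.5791, -0.0922, 0.2142], [0.6111, -0.0861, 0.2191], [0.6484, -0.0806, 0.2215]] [ 0.6143 -0.0861  0.0124  0.0713] 87.75
line [-0.05229635 -0.05420835] [array([ 0.5894, -0.0847,  0.2191]), array([ 0.6095, -0.086 ,  0.219 ]), array([ 0.6298, -0.0869,  0.2191])]
pegL 516 [[0.5865, 0.0472, 0.1545], [0.6151, 0.0518, 0.1591], [0.6489, 0.0584, 0.1621]] [0.618  0.0521 0.0128 0.0637] 86.97
line [-0.04915978  0.08238671] [array([0.5918, 0.0531, 0.1594]), array([0.6096, 0.0523, 0.1592]), array([0.6296, 0.0513, 0.1591])]
long 529 [[0.4421, 0.0565, 0.1844], [0.4462, 0.0807, 0.1897], [0.4513, 0.105, 0.1913]] [0.4469 0.0809 0.0084 0.0502] 2.72
short 373 [[0.4468, -0.0428, 0.1355], [0.4509, -0.0187, 0.1398], [0.4556, 0.0057, 0.1414]] [ 0.4513 -0.019   0.008   0.0504] 2.01
```

View pics/w12.png

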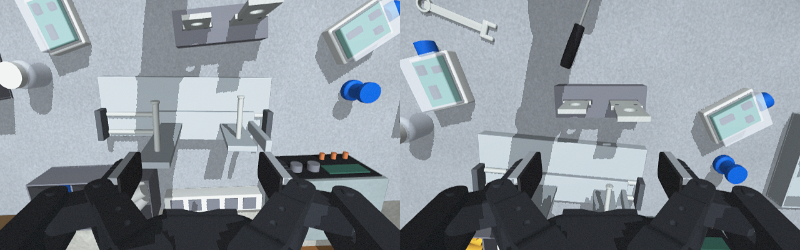

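The wrist view confirms the pegs, at about (155,110) and (240,110) in the left panel, and both plates upright in the rack. Next I'll grasp the long plate and take it to the high peg.

```bash
cat >> h.py <<'E'
TH=-.045;ex=np.array([np.cos(TH),np.sin(TH),0]);ey=np.array([-ex[1],ex[0],0])
ROOT={'high':np.array([.659,-.0887,.215]),'low':np.array([.6655,.0500,.155])}
OFF=.006
def st(l=''):
    s=get_state();print(l,round(s['time'],2),s['tcp_pos'].round(4),'F',np.round(s['contact_force'],1),'w',round(s['width'],4),'g',np.round(s['gripper_force'],1));return s
def pick(xy,yaw,ztcp,force):
    a=np.array([np.cos(yaw),np.sin(yaw)]);p=np.array(xy)-OFF*a
    ctrl.movep([*p,ztcp+.07],quat(yaw));ctrl.movel([*p,ztcp],max_speed=.1);st('at')
    ctrl.close_gripper(force);st('grip');return p
E
python3 - <<'E'
from h import *
p=pick((.4475,.0808),.047,.160,80)
g=.160-.145   # tcp above eye
ctrl.movel([*p,.215+g+.005],max_speed=.12);st('lift')
r=ROOT['high']
def tgt(d,dz=0,dy=0):
    t=r+ex*(d-OFF)+ey*dy;t[2]+=g+dz;return t
t=tgt(-.125);ctrl.movel([.53,.075,t[2]],quat(TH),max_speed=.15)
ctrl.movel(t,quat(TH),max_speed=.15);st('pre')
p,d,P=wrist();cv2.imwrite('pics/pre1.png',p)
p,d,P=fixed('scene');cv2.imwrite('pics/pre1s.png',cv2.resize(p[100:260,220:420],None,fx=3.5,fy=3.5,interpolation=cv2.INTER_CUBIC))
X,Y,Z=np.moveaxis(P,-1,0);m=(d>0)&(abs(X-.534)<.03)&(abs(Y+.085)<.05)&(Z>.08)&(Z<.25)
print(np.percentile(P[m],[1,50,99],0).round(4))
E
```

```text
at 5.88 [0.4421 0.0804 0.1608] F [-0.5 -0.2  0.3] w 0.0854 g 0.0
grip 6.31 [0.4422 0.0808 0.1609] F [ 0.3 -0.1  6.4] w 0.0484 g 82.0
lift 7.08 [0.4409 0.0804 0.2343] F [ 0.5  0.2 -1.9] w 0.0481 g 82.9
pre 9.03 [ 0.5282 -0.0816  0.23  ] F [ 0.2 -0.1 -2.4] w 0.048 g 82.9
[[ 0.5295 -0.1091  0.0814]
 [ 0.5364 -0.0765  0.1636]
 [ 0.5401 -0.048   0.2491]]
```

View pics/pre1s.png

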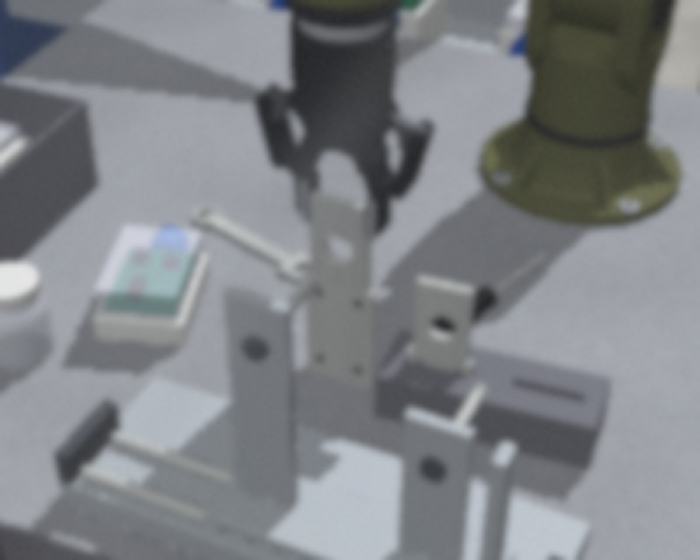

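The plate hangs straight in the grip, with its eye at about (340,248) in the crop and in line with the peg. Now I'll thread it on.

```bash
cat >> h.py <<'E'
def thread(r,g,drop):
    def tgt(d,dz=0):
        t=r+ex*(d-OFF);t[2]+=g+dz;return t
    for d in(-.09,-.07,-.05,-.03,-.015,-.010):
        ctrl.movel(tgt(d),quat(TH),max_speed=.06);s=st(d)
        if np.linalg.norm(np.array(s['contact_force'])[:2])>6:print('CONTACT');return False
    d=-.010
    while d<-.0035:
        d+=.0015;ctrl.movel(tgt(d),quat(TH),max_speed=.02);s=st(d)
        if abs(s['contact_force'][0])>2.5:d-=.001;break
    ctrl.movel(tgt(d,-drop),quat(TH),max_speed=.03);st('low');ctrl.pause(.3)
    return True
E
python3 - <<'E'
from h import *
if thread(ROOT['high'],.015,.006):
    ctrl.ungrasp();st('open');ctrl.pause(.3)
    s=st();p=s['tcp_pos'];ctrl.movel([p[0],p[1],.36],max_speed=.15);ctrl.movep([.56,-.02,.38],quat(TH));st('up')
    im,d,P=wrist();cv2.imwrite('pics/af1.png',im)
    X,Y,Z=np.moveaxis(P,-1,0);m=(d>0)&(X>.62)&(X<.69)&(abs(Y+.09)<.035)&(Z>.24)&(Z<.27);print(np.percentile(P[m],[1,50,99],0).round(4))
    im,d,P=fixed('scene');cv2.imwrite('pics/af1s.png',cv2.resize(im[100:280,220:420],None,fx=3.2,fy=3.2,interpolation=cv2.INTER_CUBIC))
    a=cv2.resize(cv2.imread('pics/af1s.png'),(400,360));b=cv2.resize(cv2.imread('pics/af1.png')[50:350,100:420],(400,360));cv2.imwrite('pics/af1c.png',np.hstack([a,b]))
E
```

```text
-0.09 9.86 [ 0.5629 -0.0844  0.2298] F [-0.9 -0.2 -3.1] w 0.0481 g 82.9
-0.07 10.34 [ 0.5832 -0.0853  0.2297] F [-0.   0.  -3.1] w 0.0479 g 82.9
-0.05 10.82 [ 0.6031 -0.0861  0.2297] F [ 0.1  1.  -2.5] w 0.0482 g 82.9
-0.03 11.31 [ 0.623  -0.0871  0.2297] F [ 0.  -1.1 -2.2] w 0.0483 g 82.9
-0.015 11.71 [ 0.638  -0.0877  0.2298] F [-0.2  0.  -3. ] w 0.0481 g 82.9
-0.01 11.96 [ 0.6432 -0.088   0.23  ] F [-0.5 -0.1 -3.5] w 0.0481 g 82.9
-0.0085 12.21 [ 0.6445 -0.088   0.23  ] F [ 0.2 -0.2 -2.2] w 0.0483 g 82.9
-0.007000000000000001 12.46 [ 0.6461 -0.0881  0.23  ] F [ 0.8 -1.1 -3.5] w 0.0483 g 82.9
-0.005500000000000001 12.71 [ 0.6471 -0.0882  0.2299] F [-1.8  0.6 -1.9] w 0.048 g 84.1
-0.004000000000000002 12.96 [ 0.6476 -0.0884  0.2298] F [-6.7 -0.3 -0.2] w 0.0482 g 86.4
low 13.31 [ 0.6474 -0.0885  0.2237] F [-4.1 -0.7 -1.6] w 0.0486 g 85.3
open 14.07 [ 0.6484 -0.088   0.2243] F [0.3 0.9 0.3] w 0.0853 g 0.0
 14.37 [ 0.6481 -0.0881  0.224 ] F [-0.2 -0.1  0.2] w 0.0854 g 0.0
up 15.95 [ 0.5594 -0.0197  0.3801] F [ 0.3 -0.4  0.7] w 0.0852 g 0.0
[[ 0.6475 -0.1141  0.2406]
 [ 0.656  -0.0887  0.2526]
 [ 0.6689 -0.0648  0.2562]]
```

View pics/af1c.png

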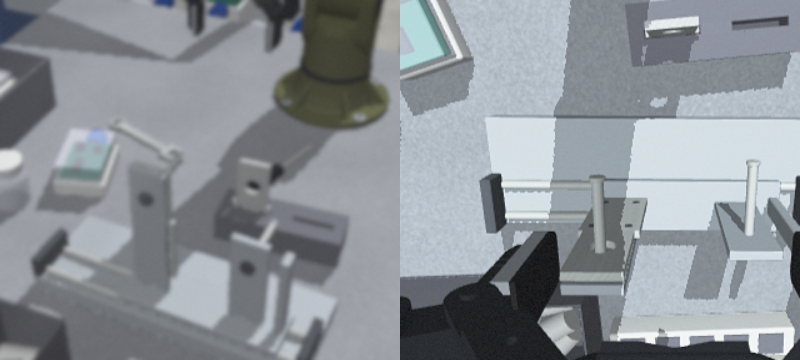

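The long plate hangs right back on the high peg, at (600,240) in the right panel. Next is the short plate, gripped high so that the opening fingers clear the post.

```bash
python3 - <<'E'
from h import *
p=pick((.4515,-.0190),.047,.123,100)
g=.123-.095;r=ROOT['low']
ctrl.movel([*p,.155+g+.005],max_speed=.1);st('lift')
t=r+ex*(-.125-OFF);t[2]+=g
ctrl.movel([.525,-.005,t[2]],quat(TH),max_speed=.12)
ctrl.movel(t,quat(TH),max_speed=.12);st('pre')
im,d,P=fixed('scene');cv2.imwrite('pics/pre2s.png',cv2.resize(im[100:280,220:420],None,fx=3.2,fy=3.2,interpolation=cv2.INTER_CUBIC))
X,Y,Z=np.moveaxis(P,-1,0);m=(d>0)&(abs(X-.541)<.03)&(abs(Y-.055)<.05)&(Z>.05)&(Z<.2)
Q=P[m];print(np.percentile(Q,[1,50,99],0).round(4),np.polyfit(Q[:,2],Q[:,1],1),np.polyfit(Q[:,2],Q[:,0],1))
E
```

```text
at 17.78 [ 0.4461 -0.0193  0.1235] F [ 0.1  0.  -0.2] w 0.0854 g 0.0
grip 18.25 [ 0.4468 -0.0191  0.1242] F [-1.1  1.   9.2] w 0.0465 g 100.9
lift 19.05 [ 0.4451 -0.0193  0.1875] F [ 0.1 -0.8 -1.4] w 0.0464 g 102.6
pre 20.54 [0.5344 0.0551 0.183 ] F [ 0.6 -0.1 -1.8] w 0.0465 g 102.6
[[0.5336 0.0263 0.071 ]
 [0.543  0.0595 0.1411]
 [0.5468 0.0867 0.1993]] [-0.07066118  0.06832243] [-0.01222193  0.54445845]
```

View pics/pre2s.png

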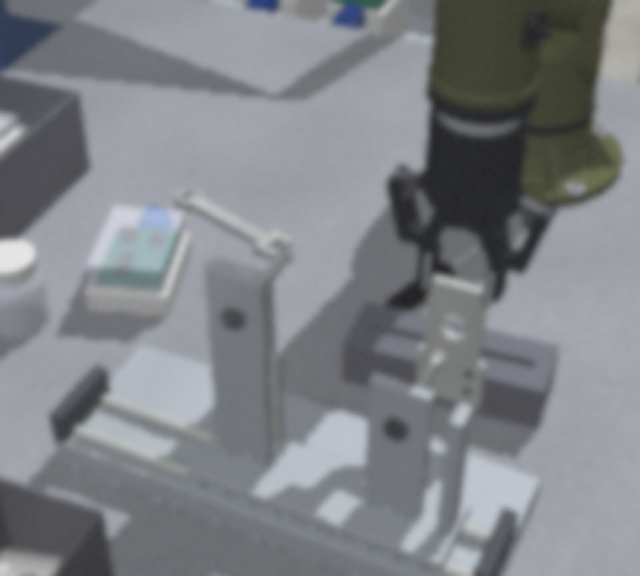

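The short plate is held straight, with its eye at about (455,325) in line with the low peg. Now I'll thread it.

```bash
python3 - <<'E'
from h import *
if thread(ROOT['low'],.028,.004):
    ctrl.ungrasp();st('open');ctrl.pause(.3)
    p=st()['tcp_pos'];ctrl.movel([p[0],p[1],.34],max_speed=.12);ctrl.movep([.56,-.0,.37],quat(TH));st('up')
    im,d,P=wrist();cv2.imwrite('pics/af2.png',im)
    X,Y,Z=np.moveaxis(P,-1,0)
    for l,m in(('short',(X>.62)&(X<.7)&(abs(Y-.05)<.035)&(abs(Z-.193)<.008)),('long',(X>.62)&(X<.7)&(abs(Y+.09)<.035)&(abs(Z-.253)<.008)),('post',(X>.65)&(X<.7)&(abs(Z-.186)<.006)&(Y>.083)&(Y<.13))):
        Q=P[(d>0)&m];print(l,len(Q),np.percentile(Q,[1,50,99],0).round(4).tolist() if len(Q) else '')
    im,d,P=fixed('scene');a=cv2.resize(im[120:280,220:400],(400,360));b=cv2.resize(cv2.imread('pics/af2.png')[50:350,100:420],(400,360));cv2.imwrite('pics/af2c.png',np.hstack([a,b]))
E
```

```text
-0.09 21.32 [0.5693 0.0543 0.1827] F [-0.  -0.4 -1.8] w 0.0463 g 102.6
-0.07 21.81 [0.5897 0.0533 0.1828] F [-0.1  0.2 -1.9] w 0.0463 g 102.6
-0.05 22.29 [0.6096 0.0525 0.1828] F [-0.6  1.  -2. ] w 0.0461 g 102.6
-0.03 22.77 [0.6295 0.0516 0.1827] F [-0.2 -0.1 -1.8] w 0.0463 g 102.6
-0.015 23.18 [0.6445 0.0509 0.1828] F [-0.6 -0.1 -1.4] w 0.0465 g 102.6
-0.01 23.43 [0.6497 0.0507 0.183 ] F [-0.3  0.2 -1.7] w 0.0462 g 102.6
-0.0085 23.68 [0.651  0.0507 0.183 ] F [-0.3 -0.9 -1.3] w 0.0462 g 102.6
-0.007000000000000001 23.93 [0.6526 0.0506 0.183 ] F [-1.  -0.3 -2.1] w 0.0464 g 102.6
-0.005500000000000001 24.18 [0.6541 0.0505 0.183 ] F [ 0.7 -0.7 -1.8] w 0.0465 g 102.6
-0.004000000000000002 24.43 [0.6548 0.0505 0.1828] F [-3.7  0.6 -0.4] w 0.0463 g 104.6
low 24.71 [0.6546 0.0504 0.1786] F [-0.7  0.7 -2.6] w 0.0467 g 103.0
open 25.48 [0.6546 0.0505 0.1792] F [-0.1 -0.9 -0.3] w 0.0856 g 0.0
 25.78 [0.6545 0.0505 0.179 ] F [-0.1 -0.3 -0.1] w 0.0852 g 0.0
up 27.8 [ 5.596e-01 -3.000e-04  3.705e-01] F [0.2 0.  0.3] w 0.0856 g 0.0
short 846 [[0.6555, 0.0248, 0.1855], [0.6654, 0.0492, 0.193], [0.6762, 0.0737, 0.1963]]
long 824 [[0.6484, -0.0996, 0.2453], [0.659, -0.08, 0.2529], [0.6686, -0.0647, 0.2562]]
post 195 [[0.6615, 0.0915, 0.1802], [0.6715, 0.0965, 0.1857], [0.6842, 0.1025, 0.1871]]
```

View pics/af2c.png

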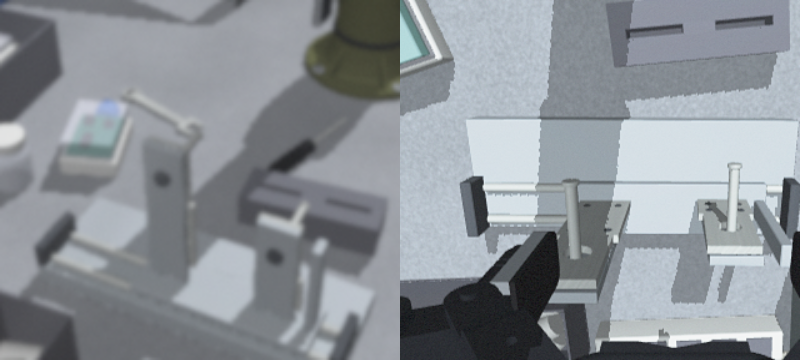

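Both plates hang right back, and the rack at (695,30) is empty. Now I'll push the carriage home slowly, watching the force.

```bash
python3 - <<'E'
from h import *
c=ROOT['low']+ex*.006  # post x centre
f=c+ey*.054
ctrl.movep([.60,.14,.36],quat(TH));ctrl.close_gripper(40)
a=f+ey*.030
ctrl.movep([a[0],a[1],.26],quat(TH));ctrl.movel([a[0],a[1],.150],max_speed=.12);st('beside')
y=.030;s=None
while y>.004:
    y-=.003;t=f+ey*y;t[2]=.15;ctrl.movel(t,max_speed=.03)
    s=get_state()
    if s['contact_force'][1]>1.5:break
y0=y;st(f'touch {y:.3f}')
t=f+ey*(y0-.095);t[2]=.15;ctrl.movel(t,max_speed=.04);st('pushed')
y=y0-.095
for k in range(40):
    y-=.0025;t=f+ey*y;t[2]=.15;ctrl.movel(t,max_speed=.03);s=get_state()
    if s['contact_force'][1]>9:break
st(f'end {y:.3f} travel {y0-y:.3f}')
im,d,P=fixed('scene');a=cv2.resize(im[120:280,220:400],(400,360));im,d,P=fixed('top');b=cv2.resize(im[130:230,240:400],(400,250));b=np.vstack([b,np.zeros((110,400,3),np.uint8)]);cv2.imwrite('pics/push.png',np.hstack([a,b]))
E
```

```text
beside 30.93 [0.6758 0.1338 0.1512] F [ 0.1 -0.4  0.5] w 0.0001 g 0.0
touch 0.012 32.43 [0.6745 0.1159 0.15  ] F [ 0.4  2.9 -0.8] w -0.0001 g 1.0
pushed 34.96 [0.6703 0.0208 0.15  ] F [-0.8  2.4 -0.3] w -0.0001 g 1.2
end -0.116 travel 0.128 38.21 [ 0.6689 -0.0068  0.1501] F [-0.9 11.9  1. ] w 0.0001 g 6.0
```

View pics/push.png

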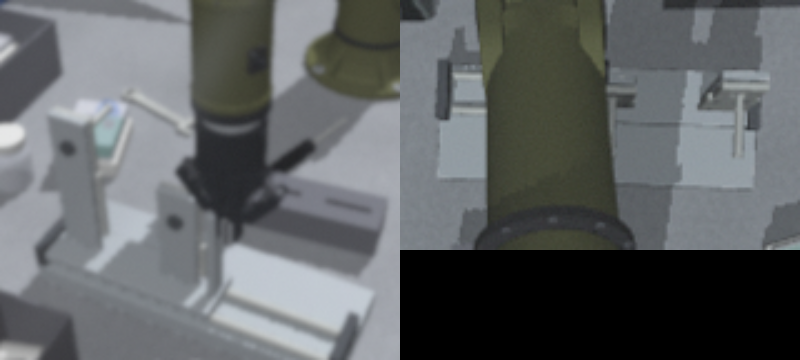

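The carriage is against the right stop, with the force rising after about 0.125 m of travel. I'll retreat and check.

```bash
python3 - <<'E'
from h import *
p=st()['tcp_pos'];q=p+ey*.035;ctrl.movel(q,max_speed=.06);ctrl.movel([q[0],q[1],.36],max_speed=.15)
ctrl.movep([.54,-.10,.38],quat(TH));ctrl.pause(1);st()
im,d,P=wrist();X,Y,Z=np.moveaxis(P,-1,0)
for l,z,y in(('long',.253,-.214),('short',.193,-.075)):
    Q=P[(d>0)&(X>.62)&(X<.7)&(abs(Y-y)<.035)&(abs(Z-z)<.008)];print(l,len(Q),np.percentile(Q,[1,50,99],0).round(4).tolist() if len(Q) else '')
b=cv2.resize(im,(480,300));im,d,P=fixed('scene');a=cv2.resize(im[120:280,220:400],(320,300));cv2.imwrite('pics/fin.png',np.hstack([a,b]))
E
```

```text
38.31 [ 0.6689 -0.0068  0.1501] F [-0.9 13.3  0.4] w -0.0001 g 6.0
 42.44 [ 0.54 -0.1   0.38] F [ 0.  -0.5 -0.3] w -0.0 g 0.0
long 168 [[0.6405, -0.2402, 0.2451], [0.642, -0.2327, 0.2514], [0.6487, -0.2184, 0.2532]]
short 183 [[0.6501, -0.066, 0.1856], [0.6564, -0.0572, 0.1929], [0.6703, -0.0505, 0.1959]]
```

View pics/fin.png

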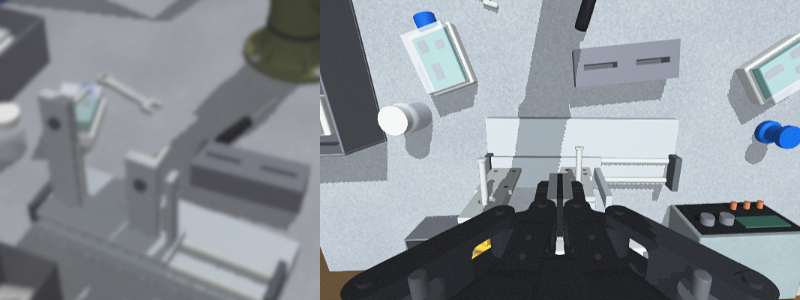

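Both plates hang straight and back against their uprights, and the carriage is home. The jar, meters and coupling look untouched. I'm handing in.

```bash
python3 -c "
from station import ticket;print(ticket.close_job())"
```

```text
the job is handed in; nothing more can be done
None
```

Both plates hang right back on their pegs (long on high, short on low), the loaded carriage is pushed home against the right-hand stop, and the job was handed in about 42 s into the 72 s limit, with no verdict returned.

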